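# Tip a pine offcut out of the small scrap skip

### The job

Take the pine offcut from between the tall cheeks of the wooden rack and lower it, standing on end and without dropping it, into the narrow blue tipping skip; the rack and the skip leave finger room on different sides of the offcut, so set it down on the bench in between and take it again the other way. Then swing the skip by its lever right over to dump the offcut into the grey scrap tray, and ease the skip back upright against its stop without letting it slam. Leave the other things on the bench where they are.

Things in the scene. Friction and masses are not known exactly. Their poses are not given: they have to be found in the camera images.
- offcut: Loose pine block 60 x 90 x 40 mm, about 0.12 kg, standing on end. Own axes: y along the 90 mm length (vertical while it stands), x along the 60 mm width, z along the 40 mm thickness. Its origin is the middle of one 60 x 90 mm face; see point offcut_center for the middle of the block.
- offcut_center (a point): Centre of the pine block; 45 mm above what it stands on.
- offcut_rack: Fixed plywood rack right of the vise; origin under its middle, z up. Base plate 64 (x) x 104 (y) x 6 mm; two upright cheeks 8 mm thick, 50 mm deep in x, inner faces at y = -37 and +37 mm, tops at z = 114 mm (18 mm above the offcut). The offcut stands on the plate between them, its 60 mm width along y with 7 mm gaps, so it can be gripped only across its 40 mm thickness (rack's x).
- clear_patch (a point): A point on the bench (z = 0) behind the vise, middle of a bare patch where the offcut can be set down standing. Free about it: 65 mm towards the vise (-x, 120 mm tall), 65 mm in +x (saw), 80 mm to either side in y.
- skip_stand: Fixed grey stand of the skip; origin under its middle, z up. Base 112 (x) x 110 (y) x 8 mm; posts at x = -47 and +47 mm, 10 mm thick, 44 mm wide, tops at z = 160 mm. The hinge axis runs along its own x; the skip tips towards its own +y, over the tray.
- skip_hinge (a point): Point on the hinge axis, in the middle of the skip's length, 160 mm above the bench. Axes as skip_stand.
- skip_floor (a point): Middle of the blue skip's inner floor, 30 mm under the hinge axis; turns with the skip, axes as skip_stand when upright. Inside 70 (x) x 54 (y) mm, open top. Side walls at y = -27 and +27 mm rise 105 mm above the floor (15 mm over a standing offcut); end walls at x = -35 and +35 mm only 34 mm. The offcut goes in with its 60 mm width along x; fingers have room only at its x ends.
- skip_peg (a point): Middle of the black round grip peg (14 mm dia, 50 mm long along the stand's x, red 18 mm end disc) on the lever at the skip's far (+x) end: 94 mm in +x from the hinge point, 85 mm from the axis. At joint value q the lever stands q - 0.70 rad from vertical towards +y (upright: peg 55 mm to -y, 65 mm above the axis). It turns in the fingers when pinched from above across y.
- skip (a joint): Skip angle: 0 = upright on its stop, 2.36 rad = fully dumped on the other stop. Its weight over centre is the detent: released below 0.4 rad it falls back to 0, above 0.6 it falls over to 2.36; let go between the stops it slams. 1 to 2 N at the peg push it over, 3 to 4 N lift it back. When dumped, the offcut slides out into the tray by itself within a second.
- scrap_tray: Fixed grey open tray 120 (x) x 150 (y) x 45 mm, walls and floor 4 to 5 mm, on the +y side of the skip, origin under its middle.
- switch_box: Small white carton 45 x 50 x 34 mm on the bench behind the skip; a bystander, to be left alone.
- spray_cleaner: Spray can with red label, 52 mm diameter, 185 mm tall, standing on the low crate between the black cartons; a bystander.
- black_tape: Roll of black tape, 60 mm diameter, 19 mm high, on the front of the low crate (82 mm high) behind the skip and tray; a bystander.
- screwdriver: Yellow screwdriver 170 mm long lying on the low crate behind the tape roll; a bystander.

How it is judged:
On the way, in this order (a step that is already met when the one before it is completed fails the run):
1. the offcut stands on end on the floor of the upright skip, let go of (distance between offcut_center and skip_floor below 0.055 m and z of offcut_center in the frame of skip_floor above 0.035 m and angle between offcut's own y axis and vertical below 0.25 rad and linear speed of offcut below 0.03 m/s and contact force between the fingers and offcut below 0.1 N and value of joint skip below 0.1 rad), for 0.2 s.
2. the skip is swung fully over and the offcut lies in the scrap tray (value of joint skip above 2.2 rad and x of offcut_center in the frame of scrap_tray between -0.056 and 0.056 m and y of offcut_center in the frame of scrap_tray between -0.071 and 0.071 m and z of offcut_center in the frame of scrap_tray below 0.07 m), for 0.1 s.
At the end, for the whole second after the job is handed in: The skip is back upright against its stop (joint below 0.06 rad) and still; the offcut lies at rest inside the scrap tray, its centre within the tray's inner walls and less than 70 mm above the bench (value of joint skip below 0.06 rad and velocity of joint skip between -0.1 and 0.1 rad/s and x of offcut_center in the frame of scrap_tray between -0.056 and 0.056 m and y of offcut_center in the frame of scrap_tray between -0.071 and 0.071 m and z of offcut_center in the frame of scrap_tray below 0.07 m and linear speed of offcut below 0.02 m/s); the robot touches nothing.
It fails at once if the offcut is dropped into the upright skip (falls faster than 0.5 m/s inside it) (distance between offcut_center and skip_floor below 0.075 m and value of joint skip below 0.1 rad and linear speed of offcut above 0.5 m/s).
It fails at once if the skip slams back against its upright stop (faster than 1.2 rad/s in the last 0.12 rad) (value of joint skip below 0.12 rad and velocity of joint skip below -1.2 rad/s).
It fails at once if a bystander is moved by more than 30 mm (distance of any of switch_box, spray_cleaner, black_tape, screwdriver from where it was at the start of the episode above 0.03 m).
It also fails if it takes over 72 s, if anything falls off the work surface, if the arm or the gripper's body presses on something with over 40 N, if the wrist force passes 120 N, or if a joint passes its speed limit or range.

### The arm

A 6-joint arm with a two-finger parallel gripper is mounted at the origin on a cart in front of the work surface, level with it; the furniture and walls round the work are solid. World frame = base frame: x ahead of the robot, y to its left, z up, the work surface at z = 0. Lengths are in m, angles in rad, forces in N, time in s.
With the tool pointing down it reaches from about 0.325 to 0.775 m from the base axis. Payload 9.3 kg.
Tool frame: the origin (TCP) lies midway between the tips of the shut fingers; the grasp point (between the pads) lies 19 mm behind it (arm.hold_point_z is the distance from the TCP to the grasp point, in m); z points along the fingers, y is the line along which they close (so a half turn about z gives the same grasp; the last joint's range is limited). The gripper opens to 85 mm and grips with 20 to 120 N. Pads are 22 mm wide; open, the fingers measure 114 mm over their backs; the gripper's body (76 mm by 85 mm) begins 54 mm behind the grasp point. The pads swing forward as they close: fully open they stand 13 mm farther back than shut.
Start: joints at [-1.489, 0.259, 0.021, 1.334, 0, 1.418], TCP at [0.128, -0.535, 0.231] pointing down, gripper open.
Joint ranges: [-3.04, 3.04], [-0.91, 1.82], [-1.04, 1.36], [-1.92, 1.95], [-1.52, 1.45], [-3.14, 3.14]. Speed limits (rad/s): [2.22, 2.22, 2.79, 3.14, 3.14, 3.14].

### API

Orientations are given as a unit quaternion [w, x, y, z].
In Python, from station import arm gives the robot as it stands.
- The arm moves only by the tool pendant, called after "Emit:" as a command line: name --argument value ..., lists and objects as JSON in quotes. Schema: {"type":"object","properties":{"ticks":{"type":"object","properties":{"dx":{"type":"array","items":{"type":"number"},"minItems":1,"maxItems":8},"dy":{"type":"array","items":{"type":"number"},"minItems":1,"maxItems":8},"dz":{"type":"array","items":{"type":"number"},"minItems":1,"maxItems":8},"ax":{"type":"array","items":{"type":"number"},"minItems":1,"maxItems":8},"ay":{"type":"array","items":{"type":"number"},"minItems":1,"maxItems":8},"az":{"type":"array","items":{"type":"number"},"minItems":1,"maxItems":8}},"additionalProperties":false,"required":["dx","dy","dz","ax","ay","az"]},"finger_gap":{"type":"number"},"grip_n":{"type":"number"},"only":{"type":"string"},"quiet":{"type":"boolean"},"lines":{"type":"string"}},"required":["ticks"],"additionalProperties":false}. ticks is an object with one list for each field, all of the same length, 1 to 8, a row being the entries at one place: dx, dy, dz (the shift in normalised numbers (1 is 0.75 m)), ax, ay, az (a rotation vector in shares of pi/2 rad (1.0 is pi/2 rad)); each row is the pose to reach, as a shift and turn from the pose commanded when the call began, along the tool's axes at that moment; what a row does not reach only later rows make up. A row lasts 1/8 s, in which the tool goes at most 0.0625 m and 0.188 rad, less where a joint would pass 70% of its speed; a pose out of reach is approached as far as the arm can. finger_gap is the opening from 0.0 (shut) to 1.0 (fully open), set as the call begins (left out keeps the last). The fingers move at their own pace and stop on an object; grip_n is the grip in N (left out, the last holds). Time passes only in rows, so rows that do not move let the fingers close. The tool returns the time, the measured TCP pose, the force, the opening and the grip force at its end. only (a regular expression) keeps the lines of the reply that match it, lines (a string "A,B") keeps lines A to B, and quiet returns only ok. No shift or turn number may pass 1 either way. Input that does not fit is refused with a message, and nothing moves.
- arm.observe(): the state, without advancing time (a new reading comes with each control period).
- arm.capture(name): name is "side" or "top"; returns the picture (400x640x3 uint8, red, green, blue); there is no depth.
- arm.calibration(name): a dict with "camera_matrix" (3x3 intrinsics, pixels), "rvec" (rotation vector, rad) and "tvec" (3), from world to camera coordinates, as OpenCV has them. Camera axes: x right, y down, z forward; pixel columns grow to the right and rows downward; lengths in m; the calibration is good to about 2 mm. A picture is of the moment at which its call begins. calibration takes no time and is no camera call.
- arm.sign_off(): hands the job in; it is judged then, once.
The state is a dict: "time": time; "joint_positions": joint angles; "joint_velocities": joint speeds; "effort": joint torques, N m; "tool_pos": TCP position; "tool_rot": TCP orientation; "wrist_force": force on the tool from outside, world axes, zero at the start; "wrist_torque": the same for the moment, N m; "width": opening from 0.0 (shut) to 1.0 (fully open); "finger_force": force on a finger pad.
Only numpy, scipy, OpenCV 4.12 (cv2) and the standard library are available. Lean on these libraries where they do the work, as an engineer would, in place of code of your own. Each camera call takes 0.05 s, during which the arm holds its last target. There are 200 camera calls.

## Working session

There is one attempt and no reset: what is moved stays moved. The work goes in short steps, Python scripts to look and compute and a tool call to move; the robot and the scene stay as the last step left them, time stands still between calls to the robot, and variables do not carry over. Pictures are saved under pics/ and viewed, at most 12 in all, crops included, and the job is handed in when it is done.

```bash
ls; mkdir -p pics; python3 - <<'E'
from station import arm
import cv2
for n in("side","top"):
    cv2.imwrite(f"pics/{n}0.png",cv2.cvtColor(arm.capture(n),cv2.COLOR_RGB2BGR)); print(arm.calibration(n))
s=arm.observe();print(s['tool_pos'],s['tool_rot'],s['time'],arm.hold_point_z,s['wrist_force'])
E
```

```text
pics
station.py
{'camera_matrix': array([[498.09104865,   0.        , 326.25407975],
       [  0.        , 498.09104865, 193.61629406],
       [  0.        ,   0.        ,   1.        ]]), 'rvec': array([ 0.62086361, -2.67216705,  1.15658099]), 'tvec': array([0.42908117, 0.25162441, 1.37207407])}
{'camera_matrix': array([[486.31132536,   0.        , 316.29402807],
       [  0.        , 486.31132536, 198.80397769],
       [  0.        ,   0.        ,   1.        ]]), 'rvec': array([ 2.11951777, -2.14978602,  0.1157157 ]), 'tvec': array([0.02473141, 0.50030002, 1.21335703])}
[ 0.12791297 -0.53467442  0.2307067 ] [-6.11815491e-04  9.93117663e-01  1.17119310e-01  4.91275860e-06] 0.1 0.0187 [-0.34539238  0.20257589  0.28885274]
```

View pics/side0.png

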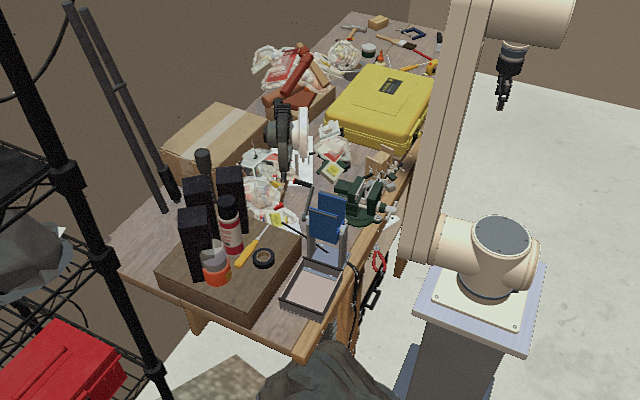

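View pics/top0.png

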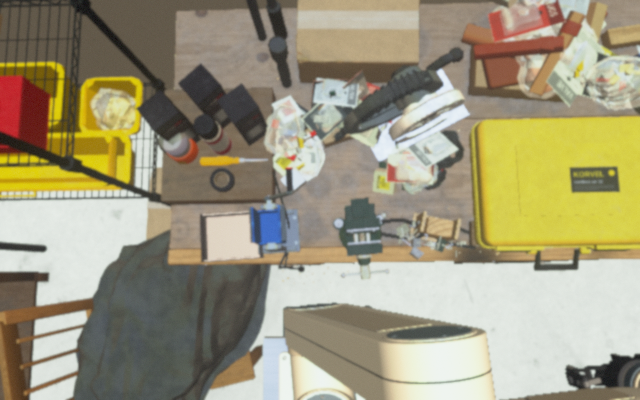

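The side view shows the skip near (325,215) and the tray near (312,290). The top view shows the tray at (230,235), the skip at (267,228), the vise at (360,225) and the rack at (437,228). I'll enlarge crops next.

```bash
python3 - <<'E'
import cv2
t=cv2.imread("pics/top0.png");s=cv2.imread("pics/side0.png")
cv2.imwrite("pics/tc.png",cv2.resize(t[180:290,190:323],None,fx=6,fy=5.4,interpolation=cv2.INTER_CUBIC)[:594,:798])
cv2.imwrite("pics/tc2.png",cv2.resize(t[180:280,330:480],None,fx=5,fy=5,interpolation=cv2.INTER_CUBIC))
cv2.imwrite("pics/sc.png",cv2.resize(s[135:285,270:420],None,fx=4,fy=4,interpolation=cv2.INTER_CUBIC))
E
```

```text
(no output)
```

View pics/tc.png

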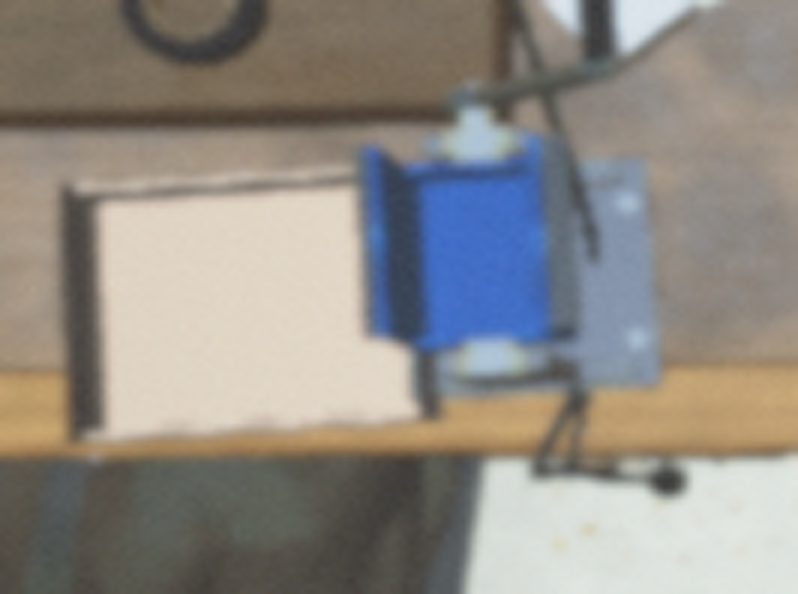

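View pics/tc2.png

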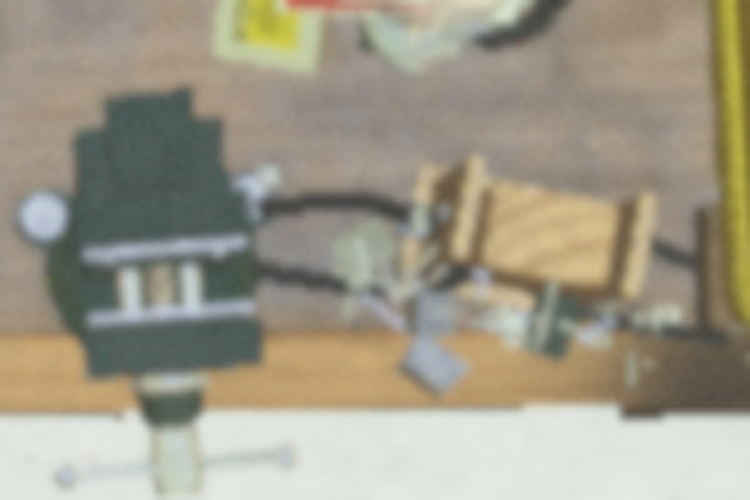

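View pics/sc.png

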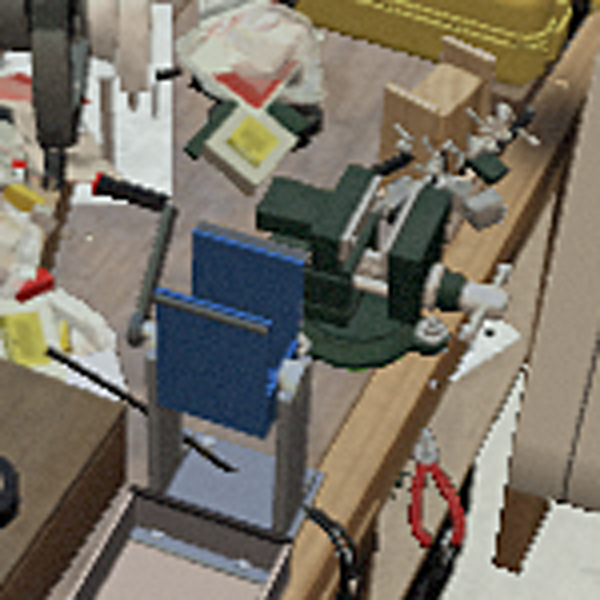

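The skip is upright, with its lever and peg on the far side. The red disc is at about side (295,181). The offcut stands in the rack at about top (441,228). I'll fit the poses from the corner pixels.

```bash
cat > fit.py <<'E'
import numpy as np,cv2
from scipy.optimize import least_squares
from station import arm
C={n:arm.calibration(n) for n in("top","side")}
def proj(n,P):
    c=C[n];return cv2.projectPoints(np.atleast_2d(np.array(P,float)),c["rvec"],c["tvec"],c["camera_matrix"],None)[0][:,0]
CR={"tc":("top",6,5.4,190,180),"tc2":("top",5,5,330,180),"sc":("side",4,4,270,135)}
def full(cr,u,v):
    n,a,b,ox,oy=CR[cr];return n,np.array([(u+.5)/a-.5+ox,(v+.5)/b-.5+oy])
def ray(cr,u,v,z):
    n,p=full(cr,u,v);c=C[n];R=cv2.Rodrigues(c["rvec"])[0];o=-R.T@c["tvec"]
    d=R.T@np.linalg.inv(c["camera_matrix"])@np.append(p,1);return o+d*(z-o[2])/d[2]
def fit(obs,x0):
    def w(p,L):
        c,s=np.cos(p[2]),np.sin(p[2]);return np.array([p[0]+c*L[0]-s*L[1],p[1]+s*L[0]+c*L[1],L[2]])
    def r(p):
        return np.concatenate([proj(full(*o[0])[0],w(p,o[1]))[0]-full(*o[0])[1] for o in obs])
    q=least_squares(r,x0,loss="soft_l1");print(np.round(q.x,4));print(np.round(r(q.x).reshape(-1,2),1).tolist());return q.x
E
python3 - <<'E'
from fit import *
p=ray("tc2",550,240,.096);print(p)
fit([(("tc2",477,157),(.025,.041,.114)),(("tc2",460,260),(-.025,.041,.114)),(("tc2",648,192),(.025,-.041,.114)),(("tc2",631,296),(-.025,-.041,.114))],[*p[:2],0])
fit([(("tc2",490,187),(.02,.03,.096)),(("tc2",622,207),(.02,-.03,.096)),(("tc2",607,290),(-.02,-.03,.096))],[*p[:2],0])
p=ray("tc",500,250,.1);print(p)
fit([(("tc",650,160),(.056,-.055,.008)),(("tc",657,385),(-.056,-.055,.008)),(("tc",478,130),(.047,0,.16)),(("tc",490,358),(-.047,0,.16)),
 (("sc",193,222),(.037,-.029,.235)),(("sc",303,258),(-.037,-.029,.235)),(("sc",157,292),(.037,.029,.235)),(("sc",270,330),(-.037,.029,.235)),(("sc",99,185),(.119,-.055,.225)),(("sc",166,203),(.069,-.055,.225))],[*p[:2],0])
fit([(("tc",67,185),(.06,.075,.045)),(("tc",75,440),(-.06,.075,.045)),(("tc",437,417),(-.06,-.075,.045))],[*ray("tc",250,300,.04)[:2],0])
print("vise back",ray("tc2",150,90,.11),ray("tc2",80,130,.12),"bench behind",ray("tc2",150,40,0))
E
```

```text
[ 0.41736933 -0.27963089  0.096     ]
[ 0.4226 -0.2778 -0.2183]
[[0.0, 0.1], [-0.3, 0.0], [0.2, -0.0], [0.0, -0.1]]
[ 0.4182 -0.2797 -0.1775]
[[0.7, 0.0], [-0.8, 0.1], [0.1, -0.1]]
[0.42702058 0.12152536 0.1       ]
[0.4208 0.1201 0.0454]
[[-0.3, -0.6], [0.8, 0.6], [0.2, 2.5], [0.0, 1.0], [0.2, 2.1], [-0.8, 1.2], [-0.2, -1.0], [-1.2, -1.9], [-0.3, -0.5], [-0.1, 0.1]]
[0.4097 0.2346 0.0592]
[[0.1, 0.0], [0.5, 0.0], [-0.6, -0.0]]
vise back [ 0.49131193 -0.08890385  0.11      ] [ 0.47120151 -0.05457444  0.12      ] bench behind [ 0.53355533 -0.09609765  0.        ]
```

```bash
python3 - <<'E'
from fit import *
import sys
print("rim",[np.round(ray("tc",u,v,.235),4).tolist() for u,v in((364,148),(370,335),(546,135),(550,340))])
def tri(a,b):
    A=[]
    for cr in(a,b):
        n,p=full(*cr);c=C[n];P=c["camera_matrix"]@np.c_[cv2.Rodrigues(c["rvec"])[0],c["tvec"]];A+= [p[0]*P[2]-P[0],p[1]*P[2]-P[1]]
    X=np.linalg.svd(np.array(A))[2][-1];return X[:3]/X[3]
print("clip",tri(("tc2",553,320),("sc",490,165)),"peg in",tri(("tc",600,62),("sc",166,203)),"visetop",tri(("tc2",150,90),("sc",275,190)))
t=cv2.imread("pics/top0.png");s=cv2.imread("pics/side0.png")
k=4
T=cv2.resize(t[140:265,280:480],None,fx=k,fy=k,interpolation=cv2.INTER_CUBIC);S=cv2.resize(s[125:225,270:470],None,fx=k,fy=k,interpolation=cv2.INTER_CUBIC)
def dr(im,n,o,P):
    q=((proj(n,P)-o+.5)*k).astype(int);cv2.polylines(im,[q.reshape(-1,1,2)],True,(0,0,255),1)
x,y=.55,-.075
box=lambda a,b,z:[(x-a,y-b,z),(x+a,y-b,z),(x+a,y+b,z),(x-a,y+b,z)]
rk=lambda h,z,X=.4215,Y=-.278,a=-.2183:[(X+np.cos(a)*u-np.sin(a)*v,Y+np.sin(a)*u+np.cos(a)*v,z) for u,v in((-.02,-.03),(.02,-.03),(.02,.03),(-.02,.03))]
for im,n,o in((T,"top",(280,140)),(S,"side",(270,125))):
    dr(im,n,o,box(.065,.08,0));dr(im,n,o,box(.02,.03,0));dr(im,n,o,box(.02,.03,.09));dr(im,n,o,rk(0,.096))
cv2.imwrite("pics/ov.png",cv2.resize(np.vstack([T,S]),None,fx=.66,fy=.66,interpolation=cv2.INTER_AREA))
E
```

```text
rim [[0.457, 0.1543, 0.235], [0.3825, 0.1516, 0.235], [0.4612, 0.0887, 0.235], [0.3796, 0.0874, 0.235]]
clip [ 0.37903144 -0.29770622  0.01659812] peg in [0.49137291 0.06974084 0.22688088] visetop [ 0.48632419 -0.09008695  0.11284212]
```

View pics/ov.png

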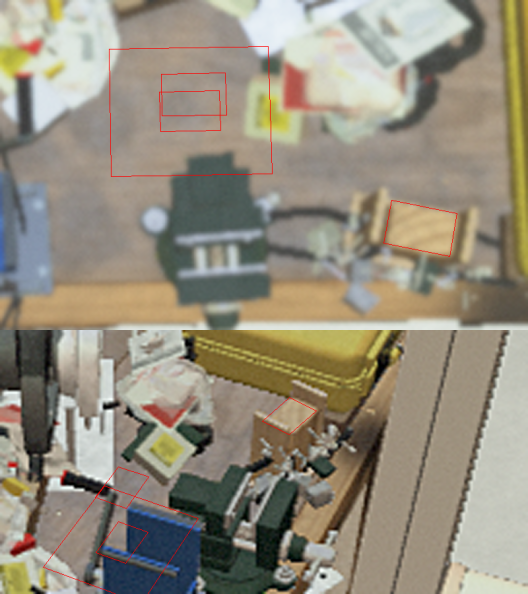

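The overlay fits the offcut top, and the patch is bare with slightly more room to +y, so I'll set down at (0.55, -0.055). Next I work out the first move.

```bash
cat > d.py <<'E'
import sys,numpy as np
from station import arm
from scipy.spatial.transform import Rotation as R
x,y,z,psi=map(float,sys.argv[1:5]);s=arm.observe();w,a,b,c=s['tool_rot'];r=R.from_quat([a,b,c,w])
t=R.from_matrix(np.array([[np.cos(psi),np.sin(psi),0],[np.sin(psi),-np.cos(psi),0],[0,0,-1]]).astype(float))
print(np.round(r.inv().apply(np.array([x,y,z])-s['tool_pos']),4),np.round((r.inv()*t).as_rotvec(),4),s['time'],np.round(s['wrist_force'],1))
E
python3 d.py .4205 -.279 .2 1.3525
```

```text
[ 0.344  -0.1806  0.031 ] [-1.0000e-03 -8.0000e-04 -1.1177e+00] 0.1 [-0.3  0.2  0.3]
```

The manual's scale: shifts go in shares of 0.75 m and turns go in shares of pi/2 rad. Converting my numbers, 0.344 m / 0.75 = 0.4587, 0.32 m / 0.75 = 0.4267, -1.118 rad / 1.5708 = -0.7117.

Emit:
pendant --ticks '{"dx": [0.0267,0.0933,0.16,0.2267,0.2933,0.36,0.4267,0.4587],"dy": [-0.0133,-0.048,-0.084,-0.12,-0.156,-0.192,-0.224,-0.2408],"dz": [0,0.0067,0.0133,0.02,0.0267,0.0333,0.0413,0.0413],"ax": [0,0,0,0,0,0,0,0],"ay": [0,0,0,0,0,0,0,0],"az": [-0.0637,-0.1655,-0.2737,-0.382,-0.4902,-0.5984,-0.6875,-0.7117]}' --finger_gap 0.8 --grip_n 40

```text
time: 1.1
tool_pos: [0.4219, -0.277, 0.1996]
tool_rot: [-0.001, 0.778, 0.628, 0.0]
wrist_force: [0.0, -0.0, 0.3]
width: 0.796
finger_force: 0.0
```

```bash
python3 d.py .4205 -.279 .057 1.3525
```

```text
[-0.0023 -0.0008  0.1426] [-0.0009 -0.0009  0.0054] 1.1 [ 0.  -0.   0.3]
```

Scaled: 0.1425 m / 0.75 = 0.19, 0.125 m / 0.75 = 0.1667.

Emit:
pendant --ticks '{"dx": [-0.0027,-0.0027,-0.0027,-0.0027,-0.0027,-0.0027],"dy": [-0.0013,-0.0013,-0.0013,-0.0013,-0.0013,-0.0013],"dz": [0.04,0.0933,0.1333,0.1667,0.19,0.19],"ax": [0,0,0,0,0,0],"ay": [0,0,0,0,0,0],"az": [0,0,0,0,0,0]}'

```text
time: 1.85
tool_pos: [0.4183, -0.2803, 0.0566]
tool_rot: [-0.001, 0.78, 0.626, -0.0]
wrist_force: [-0.4, 0.9, 0.3]
width: 0.799
finger_force: 0.0
```

Emit:
pendant --ticks '{"dx": [0,0,0,0],"dy": [0,0,0,0],"dz": [0,0,0,0],"ax": [0,0,0,0],"ay": [0,0,0,0],"az": [0,0,0,0]}' --finger_gap 0 --grip_n 40

```text
time: 2.35
tool_pos: [0.4195, -0.2813, 0.0586]
tool_rot: [0.001, 0.78, 0.626, 0.0]
wrist_force: [-0.4, 0.9, 7.0]
width: 0.463
finger_force: 42.8
```

Scaled: -0.155 m / 0.75 = -0.2067, -0.145 m / 0.75 = -0.1933.

Emit:
pendant --ticks '{"dx": [0,0,0,0,0,0],"dy": [0,0,0,0,0,0],"dz": [-0.02,-0.06,-0.1133,-0.16,-0.1933,-0.2067],"ax": [0,0,0,0,0,0],"ay": [0,0,0,0,0,0],"az": [0,0,0,0,0,0]}'

```text
time: 3.1
tool_pos: [0.4193, -0.2812, 0.214]
tool_rot: [0.001, 0.78, 0.626, 0.0]
wrist_force: [0.7, 0.3, -2.5]
width: 0.462
finger_force: 41.9
```

```bash
python3 d.py .55 -.055 .21 1.5708
```

```text
[0.2491 0.0787 0.0039] [ 0.0015  0.0011 -0.218 ] 3.1 [ 0.7  0.3 -2.5]
```

Scaled: 0.249 m / 0.75 = 0.332, 0.24 m / 0.75 = 0.32, -0.218 rad / 1.5708 = -0.1388.

Emit:
pendant --ticks '{"dx": [0.02,0.0667,0.1267,0.1867,0.2467,0.2933,0.32,0.332],"dy": [0.0067,0.0213,0.04,0.0587,0.0773,0.0933,0.1013,0.1053],"dz": [0,0,0,0,0,0,0,0.0053],"ax": [0,0,0,0,0,0,0,0],"ay": [0,0,0,0,0,0,0,0],"az": [0,-0.0318,-0.0637,-0.0955,-0.1388,-0.1388,-0.1388,-0.1388]}'

```text
time: 4.1
tool_pos: [0.5502, -0.053, 0.2074]
tool_rot: [-0.001, 0.706, 0.708, -0.0]
wrist_force: [-0.3, -0.3, -2.8]
width: 0.466
finger_force: 41.9
```

```bash
python3 d.py .55 -.055 .055 1.5708
```

```text
[-2.100e-03  1.000e-04  1.524e-01] [-0.0017 -0.0006  0.002 ] 4.1 [-0.3 -0.3 -2.8]
```

Scaled: 0.152 m / 0.75 = 0.2027, 0.147 m / 0.75 = 0.196.

Emit:
pendant --ticks '{"dx": [-0.0027,-0.0027,-0.0027,-0.0027,-0.0027,-0.0027,-0.0027],"dy": [0,0,0,0,0,0,0],"dz": [0.04,0.0933,0.1467,0.18,0.196,0.2027,0.2027],"ax": [0,0,0,0,0,0,0],"ay": [0,0,0,0,0,0,0],"az": [0,0,0,0,0,0,0]}'

```text
time: 4.97
tool_pos: [0.5503, -0.0571, 0.0572]
tool_rot: [0.0, 0.707, 0.707, 0.0]
wrist_force: [0.3, -0.6, -1.9]
width: 0.46
finger_force: 41.8
```

Emit:
pendant --ticks '{"dx": [0,0],"dy": [0,0],"dz": [0.002,0.004],"ax": [0,0],"ay": [0,0],"az": [0,0]}'

```text
time: 5.22
tool_pos: [0.5504, -0.057, 0.0543]
tool_rot: [0.0, 0.707, 0.707, 0.0]
wrist_force: [0.3, 0.1, -0.7]
width: 0.465
finger_force: 41.8
```

Scaled: 0.002 m / 0.75 = 0.0027, 0.001 m / 0.75 = 0.0013.

Emit:
pendant --ticks '{"dx": [0,0,0],"dy": [0,0,0],"dz": [0.0013,0.0027,0.0027],"ax": [0,0,0],"ay": [0,0,0],"az": [0,0,0]}'

```text
time: 5.6
tool_pos: [0.5502, -0.057, 0.0526]
tool_rot: [0.0, 0.707, 0.707, 0.0]
wrist_force: [-3.0, 0.4, 7.0]
width: 0.46
finger_force: 42.9
```

Emit:
pendant --ticks '{"dx": [0,0,0,0,0,0,0],"dy": [0,0,0,0,0,0,0],"dz": [0,0,-0.0067,-0.04,-0.0933,-0.1333,-0.1533],"ax": [0,0,0,0,0,0,0],"ay": [0,0,0,0,0,0,0],"az": [0,0,0,0,0,0,0]}' --finger_gap 0.8

```text
time: 6.48
tool_pos: [0.5505, -0.0571, 0.1683]
tool_rot: [0.001, 0.707, 0.707, 0.0]
wrist_force: [0.2, -0.0, 0.3]
width: 0.799
finger_force: 0.0
```

```bash
python3 d.py .5503 -.057 .165 3.1416
```

```text
[ 0.0001 -0.0003  0.0033] [ 1.1000e-03  2.0000e-03 -1.5708e+00] 6.475 [ 0.2 -0.   0.3]
```

Scaled: -1.36 rad / 1.5708 = -0.8658.

Emit:
pendant --ticks '{"dx": [0,0,0,0,0,0,0,0],"dy": [0,0,0,0,0,0,0,0],"dz": [0,0,0,0,0,0,0,0],"ax": [0,0,0,0,0,0,0,0],"ay": [0,0,0,0,0,0,0,0],"az": [-0.0637,-0.1783,-0.2928,-0.4074,-0.522,-0.6366,-0.7512,-0.8658]}' --finger_gap 1.0

```text
time: 7.48
tool_pos: [0.5498, -0.0569, 0.1659]
tool_rot: [-0.001, 0.102, 0.995, 0.0]
wrist_force: [-0.4, 0.1, -0.2]
width: 0.997
finger_force: 0.0
```

Emit:
pendant --ticks '{"dx": [0,0,0],"dy": [0,0,0],"dz": [0,0,0],"ax": [0,0,0],"ay": [0,0,0],"az": [-0.0955,-0.1337,-0.1337]}'

```text
time: 7.85
tool_pos: [0.5498, -0.0569, 0.1661]
tool_rot: [-0.001, 0.001, 1.0, 0.0]
wrist_force: [0.2, -0.5, 0.3]
width: 1.0
finger_force: 0.0
```

```bash
python3 d.py .5503 -.057 .056 3.1416
python3 - <<'E'
from fit import *
t=cv2.cvtColor(arm.capture("top"),cv2.COLOR_RGB2BGR);s=cv2.cvtColor(arm.capture("side"),cv2.COLOR_RGB2BGR)
cv2.imwrite("pics/p7.png",np.hstack([cv2.resize(t[150:230,310:390],None,fx=5,fy=5,interpolation=2),cv2.resize(s[140:220,270:350],None,fx=5,fy=5,interpolation=2)]))
E
```

```text
[-0.0006 -0.0002  0.1101] [ 0.0003 -0.0011 -0.0013] 7.85 [ 0.2 -0.5  0.3]
```

View pics/p7.png

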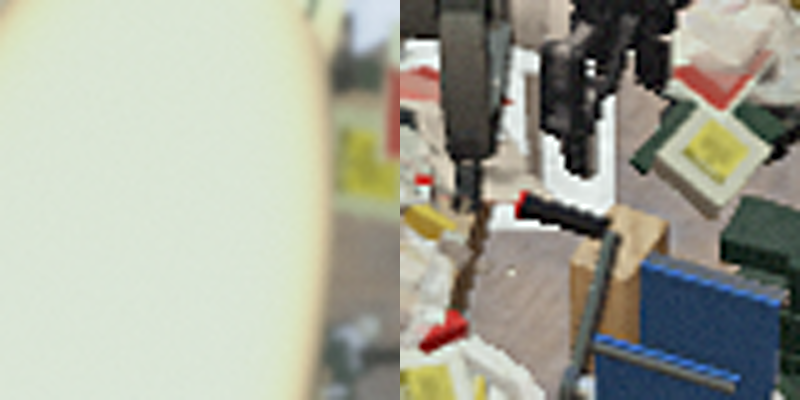

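The side view shows the offcut standing upright on the patch. Its top corners are at about (304.4,192) and (314,181). I'll compare these with the prediction.

```bash
python3 - <<'E'
from fit import *
CR["p"]=("side",5,5,270,140)
print(ray("p",172,260,.09),ray("p",220,206,.09),ray("p",269,222,.09),"expect .57,-.027 / .57,-.087 / .53,-.087")
E
```

```text
[ 0.56663004 -0.02873777  0.09      ] [ 0.56280542 -0.08528569  0.09      ] [ 0.52928176 -0.08568911  0.09      ] expect .57,-.027 / .57,-.087 / .53,-.087
```

Scaled: 0.113 m / 0.75 = 0.1507, 0.107 m / 0.75 = 0.1427.

Emit:
pendant --ticks '{"dx": [0,0,0,0,0,0],"dy": [0,0,0,0,0,0],"dz": [0.04,0.0867,0.12,0.1427,0.1507,0.1507],"ax": [0,0,0,0,0,0],"ay": [0,0,0,0,0,0],"az": [0,0,0,0,0,0]}'

```text
time: 8.7
tool_pos: [0.5501, -0.057, 0.0538]
tool_rot: [-0.0, 0.001, 1.0, 0.0]
wrist_force: [-0.2, -0.2, 1.4]
width: 1.002
finger_force: 0.0
```

Emit:
pendant --ticks '{"dx": [0,0,0,0],"dy": [0,0,0,0],"dz": [0,0,0,0],"ax": [0,0,0,0],"ay": [0,0,0,0],"az": [0,0,0,0]}' --finger_gap 0 --grip_n 40

```text
time: 9.2
tool_pos: [0.5507, -0.0572, 0.0547]
tool_rot: [0.001, 0.0, 1.0, -0.0]
wrist_force: [-0.3, -0.5, 6.2]
width: 0.7
finger_force: 44.2
```

Emit:
pendant --ticks '{"dx": [0,0,0,0,0,0,0,0],"dy": [0,0,0,0,0,0,0,0],"dz": [-0.02,-0.0667,-0.1333,-0.2,-0.2667,-0.3133,-0.34,-0.3467],"ax": [0,0,0,0,0,0,0,0],"ay": [0,0,0,0,0,0,0,0],"az": [0,0,0,0,0,0,0,0]}'

```text
time: 10.2
tool_pos: [0.5501, -0.0569, 0.3156]
tool_rot: [0.001, 0.0, 1.0, -0.0]
wrist_force: [0.7, 0.6, -1.9]
width: 0.697
finger_force: 43.6
```

```bash
python3 d.py .4205 .1203 .31 1.616
```

```text
[0.1297 0.1771 0.0052] [1.3000e-03 2.2000e-03 1.5249e+00] 10.2 [ 0.7  0.6 -1.9]
```

Scaled: 0.177 m / 0.75 = 0.236, 0.16 m / 0.75 = 0.2133, 1.38 rad / 1.5708 = 0.8785.

Emit:
pendant --ticks '{"dx": [0.0133,0.0333,0.06,0.0867,0.1133,0.14,0.16,0.1733],"dy": [0.0133,0.04,0.0733,0.1133,0.1533,0.1867,0.2133,0.236],"dz": [0,0,0,0,0,0,0,0],"ax": [0,0,0,0,0,0,0,0],"ay": [0,0,0,0,0,0,0,0],"az": [0.0764,0.191,0.3056,0.4202,0.5348,0.6494,0.7639,0.8785]}'

```text
time: 11.2
tool_pos: [0.4189, 0.1209, 0.3133]
tool_rot: [-0.0, 0.639, 0.769, -0.0]
wrist_force: [-0.5, 0.1, -0.9]
width: 0.696
finger_force: 43.7
```

Emit:
pendant --ticks '{"dx": [0,0,0],"dy": [0,0,0],"dz": [0,0,0],"ax": [0,0,0],"ay": [0,0,0],"az": [0.0923,0.0923,0.0923]}'

```text
time: 11.58
tool_pos: [0.4201, 0.12, 0.3134]
tool_rot: [-0.0, 0.69, 0.724, -0.0]
wrist_force: [0.7, -1.1, -1.8]
width: 0.695
finger_force: 43.6
```

```bash
python3 d.py .4205 .1203 .26 1.616
python3 - <<'E'
from fit import *
t=cv2.cvtColor(arm.capture("top"),cv2.COLOR_RGB2BGR);s=cv2.cvtColor(arm.capture("side"),cv2.COLOR_RGB2BGR)
cv2.imwrite("pics/p8.png",np.hstack([cv2.resize(t[180:260,220:300],None,fx=5,fy=5,interpolation=2),cv2.resize(s[140:220,270:350],None,fx=5,fy=5,interpolation=2)]))
E
```

```text
[0.0003 0.0005 0.0534] [-0.0008  0.      0.0027] 11.575 [ 0.7 -1.1 -1.8]
```

View pics/p8.png

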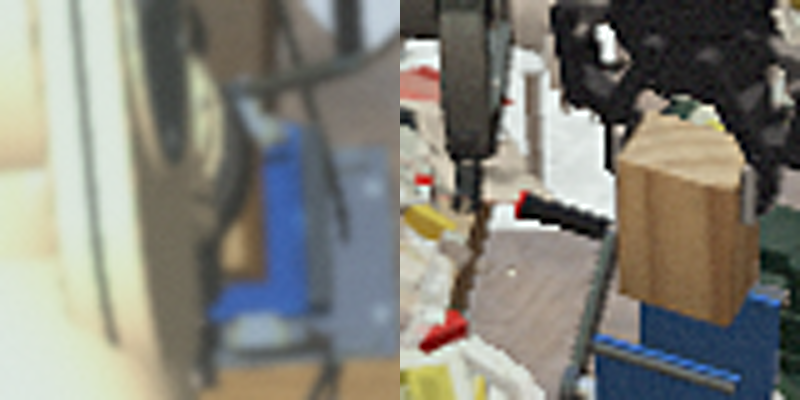

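The side view shows the block held upright above the skip, with its bottom corners at about (314,198) and (335,205). I'll check the alignment.

```bash
python3 - <<'E'
from fit import *
s=arm.observe();p=s['tool_pos'];a=.0454;zb=p[2]-.0547
CR["p"]=("side",5,5,270,140)
W=lambda c,u,v,z:(c[0]+np.cos(a)*u-np.sin(a)*v,c[1]+np.sin(a)*u+np.cos(a)*v,z)
print("pred",proj("side",[W(p,.03,.02,zb),W(p,-.03,.02,zb),W(p,.03,.02,zb+.09)]).round(1).tolist())
print("obs",[full("p",*q)[1].round(1).tolist() for q in((220,290),(325,325),(218,158))])
c=(.4208,.1201)
print("rim pred",proj("side",[W(c,.037,.029,.235),W(c,-.037,.029,.235),W(c,.037,-.029,.235),W(c,-.037,-.029,.235)]).round(1).tolist(),[full("p",*q)[1].round(1).tolist() for q in((195,337),(337,385),(242,255),(382,300))])
E
```

```text
pred [[312.9, 198.3], [335.2, 205.2], [312.7, 170.9]]
obs [[313.6, 197.6], [334.6, 204.6], [313.2, 171.2]]
rim pred [[308.7, 206.6], [335.9, 215.2], [318.1, 192.2], [344.6, 200.3]] [[308.6, 207.0], [337.0, 216.6], [318.0, 190.6], [346.0, 199.6]]
```

Scaled: 0.075 m / 0.75 = 0.1, 0.065 m / 0.75 = 0.0867.

Emit:
pendant --ticks '{"dx": [0,0,0,0,0,0],"dy": [0,0,0,0,0,0],"dz": [0.0267,0.0467,0.0667,0.0867,0.1,0.1],"ax": [0,0,0,0,0,0],"ay": [0,0,0,0,0,0],"az": [0,0,0,0,0,0]}'

```text
time: 12.42
tool_pos: [0.42, 0.12, 0.2383]
tool_rot: [-0.0, 0.691, 0.723, -0.0]
wrist_force: [0.9, -1.0, -1.0]
width: 0.694
finger_force: 43.7
```

Emit:
pendant --ticks '{"dx": [0,0,0,0,0,0,0],"dy": [0,0,0,0,0,0,0],"dz": [0.016,0.032,0.0453,0.056,0.0627,0.0667,0.0667],"ax": [0,0,0,0,0,0,0],"ay": [0,0,0,0,0,0,0],"az": [0,0,0,0,0,0,0]}'

```text
time: 13.3
tool_pos: [0.4202, 0.1201, 0.1888]
tool_rot: [0.0, 0.691, 0.723, -0.0]
wrist_force: [-0.7, -0.9, -1.1]
width: 0.698
finger_force: 43.7
```

Scaled: 0.003 m / 0.75 = 0.004, 0.002 m / 0.75 = 0.0027.

Emit:
pendant --ticks '{"dx": [0,0,0,0],"dy": [0,0,0,0],"dz": [0.0013,0.0027,0.004,0.004],"ax": [0,0,0,0],"ay": [0,0,0,0],"az": [0,0,0,0]}'

```text
time: 13.8
tool_pos: [0.4202, 0.1201, 0.1857]
tool_rot: [-0.0, 0.691, 0.723, -0.0]
wrist_force: [-0.7, 0.1, -2.7]
width: 0.7
finger_force: 43.7
```

Emit:
pendant --ticks '{"dx": [0,0,0],"dy": [0,0,0],"dz": [0.0013,0.002,0.002],"ax": [0,0,0],"ay": [0,0,0],"az": [0,0,0]}'

```text
time: 14.18
tool_pos: [0.4202, 0.1202, 0.1846]
tool_rot: [0.0, 0.691, 0.723, 0.0]
wrist_force: [-1.4, -0.1, 6.4]
width: 0.699
finger_force: 44.2
```

Scaled: -0.003 m / 0.75 = -0.004, -0.001 m / 0.75 = -0.0013.

Emit:
pendant --ticks '{"dx": [0,0,0,0],"dy": [0,0,0,0],"dz": [0,0,-0.0013,-0.004],"ax": [0,0,0,0],"ay": [0,0,0,0],"az": [0,0,0,0]}' --finger_gap 0.9

```text
time: 14.68
tool_pos: [0.4202, 0.1202, 0.1873]
tool_rot: [-0.0, 0.691, 0.723, -0.0]
wrist_force: [0.2, 0.3, 0.2]
width: 0.897
finger_force: 0.0
```

Emit:
pendant --ticks '{"dx": [0,0,0,0,0,0],"dy": [0,0,0,0,0,0],"dz": [-0.02,-0.0667,-0.12,-0.16,-0.1867,-0.1933],"ax": [0,0,0,0,0,0],"ay": [0,0,0,0,0,0],"az": [0,0,0,0,0,0]}'

```text
time: 15.42
tool_pos: [0.4206, 0.1202, 0.3333]
tool_rot: [0.001, 0.691, 0.723, 0.001]
wrist_force: [-0.8, -0.2, -0.2]
width: 0.899
finger_force: 0.0
```

```bash
python3 d.py .5172 .0694 .3 3.187
```

```text
[-0.0551  0.0942  0.0335] [ 1.6000e-03  1.5000e-03 -1.5712e+00] 15.425 [-0.8 -0.2 -0.2]
```

Scaled: 0.094 m / 0.75 = 0.1253, 0.082 m / 0.75 = 0.1093, -1.2 rad / 1.5708 = -0.7639.

Emit:
pendant --ticks '{"dx": [-0.0067,-0.0173,-0.0267,-0.036,-0.0453,-0.0547,-0.064,-0.0733],"dy": [0.0133,0.0293,0.0453,0.0613,0.0773,0.0933,0.1093,0.1253],"dz": [0,0,0,0,0,0,0,0.0133],"ax": [0,0,0,0,0,0,0,0],"ay": [0,0,0,0,0,0,0,0],"az": [-0.0764,-0.191,-0.3056,-0.4202,-0.5348,-0.6494,-0.7639,-0.8785]}' --finger_gap 0.7 --grip_n 30

```text
time: 16.42
tool_pos: [0.5171, 0.0692, 0.3217]
tool_rot: [-0.0, 0.07, 0.998, -0.0]
wrist_force: [-0.1, -0.2, -0.1]
width: 0.697
finger_force: 0.0
```

Emit:
pendant --ticks '{"dx": [0,0,0],"dy": [0,0,0],"dz": [0.0267,0.04,0.04],"ax": [0,0,0],"ay": [0,0,0],"az": [-0.121,-0.121,-0.121]}'

```text
time: 16.8
tool_pos: [0.5161, 0.0695, 0.2916]
tool_rot: [-0.001, -0.02, 1.0, 0.0]
wrist_force: [0.5, -0.3, 0.9]
width: 0.7
finger_force: 0.0
```

```bash
python3 d.py .5182 .0695 .2063 3.187
python3 - <<'E'
from fit import *
t=cv2.cvtColor(arm.capture("top"),cv2.COLOR_RGB2BGR);s=cv2.cvtColor(arm.capture("side"),cv2.COLOR_RGB2BGR)
cv2.imwrite("pics/p9.png",np.hstack([cv2.resize(t[180:260,220:300],None,fx=5,fy=5,interpolation=2),cv2.resize(s[140:220,270:350],None,fx=5,fy=5,interpolation=2)]))
E
```

```text
[-0.0022 -0.0001  0.0853] [ 0.0001 -0.0017 -0.0053] 16.8 [ 0.5 -0.3  0.9]
```

View pics/p9.png

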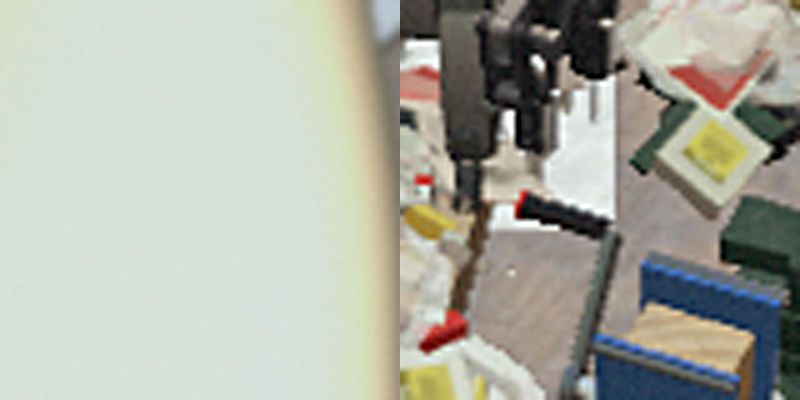

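The offcut stands in the skip, its top at about side (330,206), and the fingers hang above the peg (peg from (294,181) to (312,187)). Next I go down and pinch it.

Scaled: 0.0845 m / 0.75 = 0.1127, 0.078 m / 0.75 = 0.104.

Emit:
pendant --ticks '{"dx": [-0.0027,-0.0027,-0.0027,-0.0027,-0.0027,-0.0027],"dy": [0,0,0,0,0,0],"dz": [0.0267,0.06,0.0867,0.104,0.1127,0.1127],"ax": [0,0,0,0,0,0],"ay": [0,0,0,0,0,0],"az": [0,0,0,0,0,0]}'

```text
time: 17.65
tool_pos: [0.5187, 0.0695, 0.208]
tool_rot: [0.0, -0.022, 1.0, 0.0]
wrist_force: [-1.2, 0.4, 0.1]
width: 0.701
finger_force: 0.0
```

Emit:
pendant --ticks '{"dx": [0,0,0,0],"dy": [0,0,0,0],"dz": [0,0,0,0],"ax": [0,0,0,0],"ay": [0,0,0,0],"az": [0,0,0,0]}' --finger_gap 0 --grip_n 30

```text
time: 18.15
tool_pos: [0.5187, 0.07, 0.2082]
tool_rot: [0.0, -0.022, 1.0, 0.0]
wrist_force: [-0.4, 4.3, 4.6]
width: 0.151
finger_force: 29.4
```

```bash
python3 - <<'E'
import numpy as np
p=np.array([.0694,.225])
for q in np.linspace(0,2.36,17):
    t=q-.7;print(round(q,2),np.round([.085*(np.sin(t)-np.sin(-.7)), -.085*(np.cos(t)-np.cos(-.7))],4))
E
```

```text
0.0 [ 0. -0.]
0.15 [ 0.0101 -0.0073]
0.3 [ 0.0213 -0.0131]
0.44 [ 0.0331 -0.0172]
0.59 [ 0.0454 -0.0195]
0.74 [ 0.0579 -0.0199]
0.88 [ 0.0704 -0.0185]
1.03 [ 0.0825 -0.0153]
1.18 [ 0.094  -0.0104]
1.33 [ 0.1047 -0.0038]
1.48 [0.1142 0.0043]
1.62 [0.1225 0.0137]
1.77 [0.1293 0.0242]
1.92 [0.1345 0.0356]
2.06 [0.138  0.0476]
2.21 [0.1396 0.0601]
2.36 [0.1394 0.0726]
```

Scaled: 0.0825 m / 0.75 = 0.11, 0.0704 m / 0.75 = 0.0939.

Emit:
pendant --ticks '{"dx": [0,0,0,0,0,0,0,0],"dy": [0.006,0.0167,0.0284,0.0441,0.0605,0.0772,0.0939,0.11],"dz": [-0.0047,-0.0117,-0.0175,-0.0229,-0.026,-0.0265,-0.0247,-0.0204],"ax": [0,0,0,0,0,0,0,0],"ay": [0,0,0,0,0,0,0,0],"az": [0,0,0,0,0,0,0,0]}'

```text
time: 19.15
tool_pos: [0.5146, 0.1529, 0.2226]
tool_rot: [-0.0, -0.022, 1.0, 0.0]
wrist_force: [-0.8, -1.7, -1.2]
width: 0.15
finger_force: 31.0
```

Scaled: 0.0754 m / 0.75 = 0.1005, 0.0629 m / 0.75 = 0.0839.

Emit:
pendant --ticks '{"dx": [0,0,0,0,0,0,0,0],"dy": [0.0153,0.0296,0.0423,0.0533,0.0624,0.0693,0.074,0.0761],"dz": [0.0065,0.0153,0.0261,0.0387,0.0527,0.0679,0.0839,0.1005],"ax": [0,0,0,0,0,0,0,0],"ay": [0,0,0,0,0,0,0,0],"az": [0,0,0,0,0,0,0,0]}'

```text
time: 20.15
tool_pos: [0.5124, 0.2094, 0.1468]
tool_rot: [0.0, -0.022, 1.0, 0.0]
wrist_force: [-1.7, 1.1, 0.2]
width: 0.147
finger_force: 32.2
```

Emit:
pendant --ticks '{"dx": [0,0,0,0],"dy": [-0.0001,-0.0003,-0.0003,-0.0003],"dz": [0.0093,0.016,0.0167,0.0167],"ax": [0,0,0,0],"ay": [0,0,0,0],"az": [0,0,0,0]}'

```text
time: 20.65
tool_pos: [0.5124, 0.2094, 0.1346]
tool_rot: [-0.0, -0.022, 1.0, 0.001]
wrist_force: [-2.3, 5.5, -1.8]
width: 0.148
finger_force: 32.6
```

Scaled: 0.001 m / 0.75 = 0.0013.

Emit:
pendant --ticks '{"dx": [0,0,0,0,0,0,0,0],"dy": [0,0,0,0,0,0,0,0],"dz": [0,0,0,0.0013,0.0013,0.0013,0.0013,0.0013],"ax": [0,0,0,0,0,0,0,0],"ay": [0,0,0,0,0,0,0,0],"az": [0,0,0,0,0,0,0,0]}'

```text
time: 21.65
tool_pos: [0.5125, 0.2093, 0.1338]
tool_rot: [-0.0, -0.022, 1.0, 0.001]
wrist_force: [-2.7, 5.0, -1.2]
width: 0.15
finger_force: 32.7
```

```bash
python3 - <<'E'
from fit import *
t=cv2.cvtColor(arm.capture("top"),cv2.COLOR_RGB2BGR);s=cv2.cvtColor(arm.capture("side"),cv2.COLOR_RGB2BGR)
cv2.imwrite("pics/p10.png",np.hstack([cv2.resize(t[180:280,190:290],None,fx=4,fy=4,interpolation=2),cv2.resize(s[220:320,260:360],None,fx=4,fy=4,interpolation=2)]))
E
```

```text
(no output)
```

View pics/p10.png

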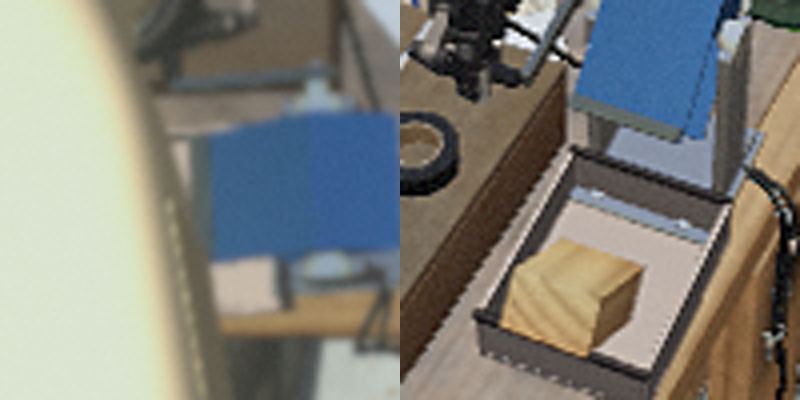

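The offcut lies in the tray at about side (402,293)/4 scale, and the skip is fully tipped. Now I ease it back.

Emit:
pendant --ticks '{"dx": [0,0,0,0,0,0,0,0],"dy": [0,0,-0.0019,-0.0065,-0.0135,-0.0225,-0.0336,-0.0463],"dz": [-0.008,-0.018,-0.0347,-0.0507,-0.0659,-0.0799,-0.0924,-0.1032],"ax": [0,0,0,0,0,0,0,0],"ay": [0,0,0,0,0,0,0,0],"az": [0,0,0,0,0,0,0,0]}'

```text
time: 22.75
tool_pos: [0.5144, 0.1765, 0.2134]
tool_rot: [0.001, -0.023, 1.0, 0.003]
wrist_force: [-4.4, 16.4, 10.0]
width: 0.149
finger_force: 29.7
```

Emit:
pendant --ticks '{"dx": [0,0,0,0,0,0,0,0],"dy": [-0.0143,-0.0296,-0.0457,-0.0624,-0.0791,-0.0955,-0.1112,-0.1189],"dz": [-0.0088,-0.0153,-0.0196,-0.0215,-0.0209,-0.0179,-0.0124,-0.0088],"ax": [0,0,0,0,0,0,0,0],"ay": [0,0,0,0,0,0,0,0],"az": [0,0,0,0,0,0,0,0]}'

```text
time: 23.75
tool_pos: [0.5191, 0.0841, 0.2184]
tool_rot: [0.001, -0.022, 1.0, -0.0]
wrist_force: [7.2, 2.6, 1.4]
width: 0.155
finger_force: 31.1
```

The manual's scale: shifts go in shares of 0.75 m and turns go in shares of pi/2 rad. Converting my numbers, -0.0155 m / 0.75 = -0.0207, 0.0104 m / 0.75 = 0.0139.

Emit:
pendant --ticks '{"dx": [0,0,0,0,0,0,0,0],"dy": [-0.0035,-0.0069,-0.0104,-0.0136,-0.0165,-0.0189,-0.0207,-0.0207],"dz": [0.0019,0.004,0.0063,0.0085,0.0107,0.0125,0.0139,0.0139],"ax": [0,0,0,0,0,0,0,0],"ay": [0,0,0,0,0,0,0,0],"az": [0,0,0,0,0,0,0,0]}'

```text
time: 24.75
tool_pos: [0.5194, 0.07, 0.2085]
tool_rot: [0.001, -0.022, 1.0, 0.001]
wrist_force: [3.8, 6.9, 5.4]
width: 0.151
finger_force: 31.7
```

Emit:
pendant --ticks '{"dx": [0,0,0],"dy": [-0.0007,-0.0013,-0.0013],"dz": [0.0007,0.0013,0.0013],"ax": [0,0,0],"ay": [0,0,0],"az": [0,0,0]}'

```text
time: 25.12
tool_pos: [0.5195, 0.07, 0.2084]
tool_rot: [0.002, -0.023, 1.0, 0.002]
wrist_force: [2.2, 12.2, 13.0]
width: 0.152
finger_force: 32.4
```

Scaled: -0.1 m / 0.75 = -0.1333, -0.08 m / 0.75 = -0.1067.

Emit:
pendant --ticks '{"dx": [0,0,0,0,0,0,0,0],"dy": [0,0.0007,0.0013,0.0013,0.0013,0.0013,0.0013,0.0013],"dz": [0,-0.0013,-0.0027,-0.0133,-0.0533,-0.1067,-0.1333,-0.1333],"ax": [0,0,0,0,0,0,0,0],"ay": [0,0,0,0,0,0,0,0],"az": [0,0,0,0,0,0,0,0]}' --finger_gap 0.7

```text
time: 26.12
tool_pos: [0.5192, 0.0694, 0.3083]
tool_rot: [0.002, -0.022, 1.0, -0.0]
wrist_force: [0.1, 0.0, 0.2]
width: 0.703
finger_force: 0.0
```

```bash
python3 - <<'E'
from fit import *
s=cv2.cvtColor(arm.capture("side"),cv2.COLOR_RGB2BGR)
a=cv2.imread("pics/side0.png")
cv2.imwrite("pics/p11.png",np.hstack([cv2.resize(i[170:320,190:350],None,fx=2.5,fy=2.5,interpolation=2) for i in(a,s)]))
E
```

```text
(no output)
```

View pics/p11.png

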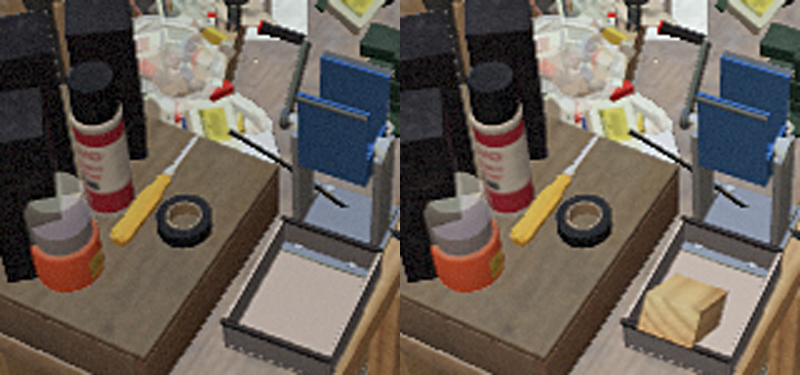

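The skip is upright as at the start, the offcut is in the tray, the bystanders look unmoved and the gripper is clear of everything. Handing in.

```bash
python3 -c "
from station import arm
print(arm.sign_off())"
```

```text
the job is handed in; nothing more can be done
None
```

I handed the job in at about 26 s: the offcut is in the scrap tray, the skip was eased back upright against its stop, and the tape, screwdriver and spray can look unmoved; I didn't check the switch box, and sign-off returned no verdict.

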